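# Clamp an offcut by running down a wing nut with fingertip strokes

### The job

Clamp the flat chipboard offcut in the hold-down fixture without gripping anything: with the fingertips, push it along the table under the raised clamp foot until its far edge lies flat against the fence, the front face of the fixture's grey base block. Then run the wing nut down, pushing its wings round clockwise (seen from above) with repeated fingertip strokes, until it comes up tight and the foot bears on the offcut. Pinch and lift nothing, and leave the other things on the table where they are.

Things in the scene. Friction and masses are not known exactly. Their poses are not given: they have to be found in the camera images.
- fixture: Hold-down fixture, fixed to the table. Origin: on the table surface below the axis of its upright threaded stud (10 mm diameter, top at z=88 mm); +z up, +x away from the side where the offcut is loaded. Grey base block 26 mm high, x=-30 to 45 mm, y=-62 to 62 mm, with a small lug to x=65 mm behind; the block's front face at x=-30 mm is the fence.
- fence (a point): middle of the fence face, 9 mm above the table; axes as the fixture
- wing_nut (a joint): angle (rad) of the steel wing nut on the stud, growing clockwise seen from above: 0 to 9.0, where 9.0 is the hard, tight end stop; starts at 0 to 3.2. At 0 its two wings point to the fixture's +y and -y; at v they are v clockwise from there. Turns lightly (0.04 N m, about 1.5 N at the wings), stays where left, no spring. In the last 0.25 rad the foot presses on the offcut, with little more torque.
- wing_tip (a point): outer end, at mid height, of the wing that points to the fixture's +y at joint value 0, 40 mm from the stud axis. Nut and wings sink 5 mm a turn (0.796 mm a rad): tight, the wings span z=50 to 74 mm above the table and the hub top is at 66 mm; at joint value v all this is (9.0 - v) x 0.796 mm higher.
- wing_push_faces: the wing faces that a clockwise stroke pushes on (half the thickness of each wing); origin on the stud axis, turns with the nut. Two opposite upright wings, each 8 mm thick and 24 mm high, from the hub (22 mm diameter) out to 40 mm from the axis, 80 mm over both.
- wing_back_faces: the opposite faces (halves) of the two wings; touching both kinds of faces firmly at once counts as pinching the nut
- clamp_foot: aluminium clamp foot under the nut, x=-58 to 63 mm and y=-25 to 25 mm of the fixture; it moves straight down and up with the nut and does not turn. Its top is at z=40 mm with the nut tight, and as much higher as the nut before. Its origin moves with it and is no use as a position.
- foot_nose (a point): middle of the underside of the foot's nose, the downturned front part (x=-58 to -34 mm of the fixture) which presses on the offcut. At the start it is 4 to 7 mm above the offcut's top; tight, it bears on it.
- board: flat chipboard offcut with a pale top, 62 mm (its x) by 105 mm (its y) by 18 mm high, 80 g, loose on the table. Origin: centre of its underside. It starts in front of the fixture, its far edge 25 to 55 mm from the fence, its x axis roughly along the fixture's x, up to 12 mm off to a side.
- block_long: bystander: wooden block 30x70x22 mm, loose, to the -y side of the fixture; origin at the centre of its underside
- block_short: bystander: wooden block 28x50x28 mm, loose, to the -y side; origin at the centre of its underside
- wheel: bystander: black wheel, 45 mm diameter, 24 mm high, loose, behind the fixture; origin at the centre of its underside
- pin_box: bystander: small flat box 30x64x18 mm, loose, to the +y side of the fixture; origin at the centre of its underside
- small_offcut: bystander: smaller chipboard offcut 45x62x18 mm, loose, behind the fixture; origin at the centre of its underside
- guide_post (a point): top of the fixed steel guide post behind the nut: 12 mm diameter, at x=50 mm, y=0 of the fixture, top 74 mm above the table. It stands 4 mm outside the circle of the wing tips, so fingers that go round with a wing meet it; stroke the wings on the other sides.
Mind the look-alikes: they are no part of the job. What is shaped like the fixture but pink is not meant. Leave any brown look-alike of the board alone.

How it is judged:
On the way, in this order (a step that is already met when the one before it is completed fails the run):
1. the offcut lies flat against the fence under the raised foot (x of board in the frame of fixture above -0.065 m and angle between the x axis of board and the x axis of fixture, either way round below 0.07 rad), for 0.2 s.
2. the wing nut is run down tight and the foot bears on the offcut (value of joint wing_nut above 8.6 rad and contact force between clamp_foot and board above 2 N), for 0.2 s.
At the end, for the whole second after the job is handed in: The offcut lies at rest flat on the table, within 4 mm of the fence and within 0.07 rad of square to it; the wing nut stands within 0.4 rad of its tight end stop (above 8.6) and the foot presses on the offcut with more than 2 N (all of step 1 and all of step 2 and height (world z) of board below 0.004 m and linear speed of board below 0.01 m/s); the robot touches nothing.
It fails at once if the offcut is lifted or tipped (height (world z) of board above 0.012 m or angle between board's own z axis and vertical above 0.2 rad).
It fails at once if the wing nut is pinched: both kinds of wing faces pressed at once with more than 3 N (contact force between the fingers and wing_push_faces above 3 N and contact force between the fingers and wing_back_faces above 3 N).
It fails at once if a bystander is moved by more than 15 mm (distance of any of block_long, block_short, wheel, pin_box, small_offcut from where it was at the start of the episode above 0.015 m).
It also fails if it takes over 72 s, if anything falls off the work surface, if the arm or the gripper's body presses on something with over 40 N, if the wrist force passes 120 N, or if a joint passes its speed limit or range.

### The arm

A 6-joint arm with a two-finger parallel gripper is mounted at the origin on a cart in front of the work surface, level with it; the furniture and walls round the work are solid. World frame = base frame: x ahead of the robot, y to its left, z up, the work surface at z = 0. Lengths are in m, angles in rad, forces in N, time in s.
With the tool pointing down it reaches from about 0.4 to 0.825 m from the base axis. Payload 7 kg.
Tool frame: the origin (TCP) lies between the finger pads; the fingertips stand 22 mm ahead of it and the grasp point (between the pads) lies 3 mm ahead of it; z points along the fingers, y is the direction in which the jaws open and shut (so a half turn about z gives the same grasp; the last joint's range is limited). The gripper opens to 88 mm and grips with 3 to 60 N. Pads are 19 mm wide; open, the fingers measure 130 mm over their backs; the gripper's body (78 mm by 193 mm) begins 47 mm behind the grasp point.
Start: joints at [-0.941, 0.359, 0.012, 0, -1.224, -0.288], TCP at [0.226, -0.636, 0.249] pointing down, gripper open.
Joint ranges: [-3.07, 3.07], [-1.43, 2.12], [-1.02, 1.25], [-3.03, 1.67], [-3.05, -0], [-3.03, 3.03]. Speed limits (rad/s): [2.39, 2.39, 3.01, 3.14, 3.14, 3.14].

### API

Orientations are given as [roll, pitch, yaw] about the fixed x, y, z axes, in that order (R = Rz(yaw) Ry(pitch) Rx(roll)).
In Python, from station import arm, optics gives the robot as it stands. The module is installed in compiled form; this text tells all that it offers.
- The arm moves only by the tool jog_arm, never from a script. Its argument "motion" is a list that holds one entry, the list of rows, each a list of 7 numbers: the shift along the tool's x, y, z in m, then the turn, a rotation vector about the tool's x, y, z in degrees, then the finger opening in m, from 0 to 0.0876. In form: [[[x, y, z, rx, ry, rz, grip], ...]]. A call has 1 to 8 rows; each row is the pose to reach, as a shift and turn from the pose measured when the call began, along the tool's axes at that moment; what a row does not reach only later rows make up. A row lasts 1/10 s, in which the tool goes at most 50 mm and 8.59 degrees, less where a joint would pass 70% of its speed; a pose out of reach is approached as far as the arm can. A call with a gripper value outside its range is refused whole. The fingers move at their own pace and stop on an object; "newtons" is the grip in N (left out, the last holds). Time passes only in rows, so rows that repeat a pose let the fingers close. It gives the time, the measured TCP pose, the force and the opening at its end, in the units of the state.
- arm.get_state(): the state, without advancing time (a new reading comes with each control period).
- optics.grab_frame(name): name is "side" or "top"; returns the picture (420x560x3 uint8, red, green, blue); there is no depth.
- optics.camera_model(name): a dict with "mtx" (3x3 intrinsics, pixels), "D" ([k1, k2, p1, p2, k3] as OpenCV has them; the pictures are not rectified), "R" (3x3) and "t" (3): a world point X has camera coordinates R X + t. Camera axes: x right, y down, z forward; pixel columns grow to the right and rows downward; lengths in m; the calibration is good to about 2 mm. A picture is of the moment at which its call begins. camera_model takes no time and is no camera call.
- arm.job_done(): hands the job in, once; it reports no verdict.
The state is a dict: "t": time; "q": joint angles; "qd": joint speeds; "joint_efforts": joint torques, N m; "eef_pos": TCP position; "ee_rot": TCP orientation; "force": force on the tool from outside, world axes, zero at the start; "moment": the same for the moment, N m; "width": finger opening in m.
Only numpy, scipy, OpenCV 4.12 (cv2) and the standard library are available. Lean on these libraries where they do the work, as an engineer would, in place of code of your own. Each camera call takes 0.05 s, during which the arm holds its last target.

## Working session

There is one attempt and no reset: what is moved stays moved. The work goes in short steps, Python scripts to look and compute and a tool call to move; the robot and the scene stay as the last step left them, time stands still between calls to the robot, and variables do not carry over. Pictures are saved under pics/ and viewed, and the job is handed in when it is done.

Besides the shell and the picture viewer there is one more tool, called as name([rows], argument=value, ...), one row to a line, values as JSON. jog_arm: Moves the arm, as the interface text tells. Its arguments: {"type":"object","properties":{"motion":{"type":"array","items":{"type":"array","items":{"type":"array","items":{"type":"number"}}}},"newtons":{"type":"number"}},"required":["motion"]}

```bash
mkdir -p pics; python3 - <<'E'
from station import arm, optics
import cv2
for n in("side","top"):
    f=optics.grab_frame(n); cv2.imwrite(f"pics/{n}0.png",f[:,:,::-1])
    m=optics.camera_model(n); print(n,m)
print(arm.get_state())
E
```

```text
side {'mtx': array([[386.9732335 ,   0.        , 281.30937239],
       [  0.        , 386.9732335 , 214.88944343],
       [  0.        ,   0.        ,   1.        ]]), 'D': array([-0.01137495,  0.        ,  0.        ,  0.        ,  0.        ]), 'R': array([[ 0.99650117, -0.0829576 , -0.01017133],
       [-0.04357301, -0.4118045 , -0.91022989],
       [ 0.07132189,  0.90748834, -0.41397838]]), 't': array([-0.49731676, -0.04681758,  1.17371862])}
top {'mtx': array([[440.43465222,   0.        , 268.18613651],
       [  0.        , 440.43465222, 209.31334877],
       [  0.        ,   0.        ,   1.        ]]), 'D': array([-0.13245947,  0.        ,  0.        ,  0.        ,  0.        ]), 'R': array([[ 0.00123352, -0.99999862, -0.00110979],
       [-0.99857048, -0.00117245, -0.0534381 ],
       [ 0.05343673,  0.00117413, -0.99857055]]), 't': array([-0.36397451,  0.47802866,  0.9801702 ])}
{'t': 0.1, 'q': array([-9.40906192e-01,  3.59307076e-01,  1.11196527e-02, -2.95203535e-04,
       -1.22412953e+00, -2.88069794e-01]), 'qd': array([-0.00086214, -0.00233886,  0.00207475,  0.00024779, -0.00049509,
        0.00048236]), 'joint_efforts': array([-1.35041137e-03, -5.84162986e+01,  2.93750668e+01,  7.01556444e+00,
        1.02162128e-02, -6.55405620e-05]), 'eef_pos': array([ 0.2260644 , -0.63556272,  0.24771065]), 'ee_rot': array([ 3.14005583e+00, -1.65962760e-04, -2.79987270e+00]), 'force': array([-0.0705953 , -0.38597608,  0.08212855]), 'moment': array([ 0.00548567, -0.02683202,  0.01898255]), 'width': 0.08771575551933923}
```

View pics/side0.png

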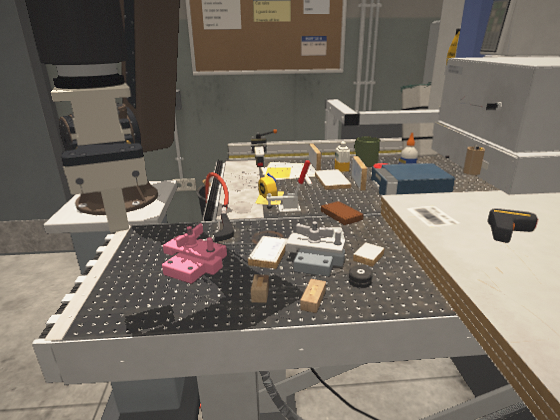

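View pics/top0.png

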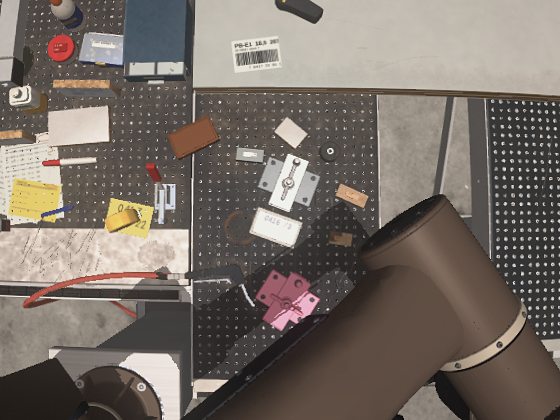

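The top view shows the grey fixture at about (290,182) with the wing nut at (288,183). The pale board is at (275,228). Look-alikes are the pink fixture at (287,300), a brown board at (193,138), and pale offcuts at (291,132), which is the small_offcut, and (78,125). I choose the grey fixture and the pale board at (275,228), and check both in a close crop.

```bash
python3 - <<'E'
import cv2
f=cv2.imread("pics/top0.png"); c=f[110:260,220:385]
cv2.imwrite("pics/crop0.png",cv2.resize(c,None,fx=4.0,fy=4.0,interpolation=cv2.INTER_CUBIC)[:600])
f=cv2.imread("pics/side0.png"); c=f[210:310,235:390]
cv2.imwrite("pics/crop1.png",cv2.resize(c,None,fx=5.0,fy=5.0,interpolation=cv2.INTER_CUBIC))
E
```

```text
(no output)
```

View pics/crop0.png

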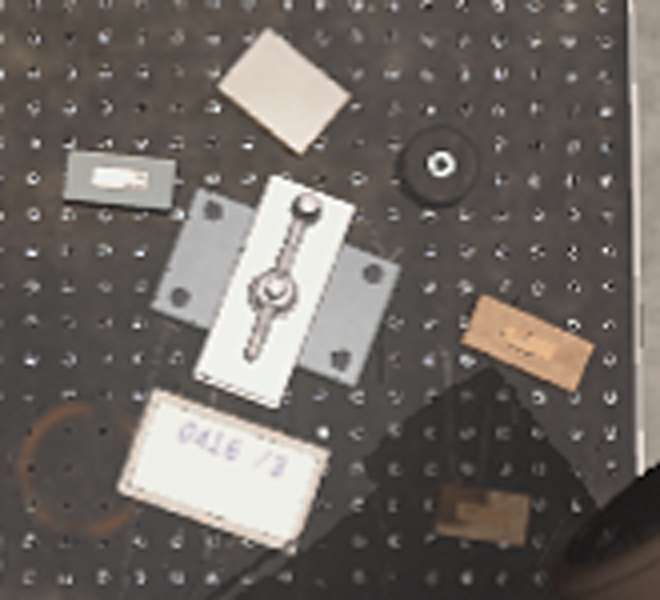

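View pics/crop1.png

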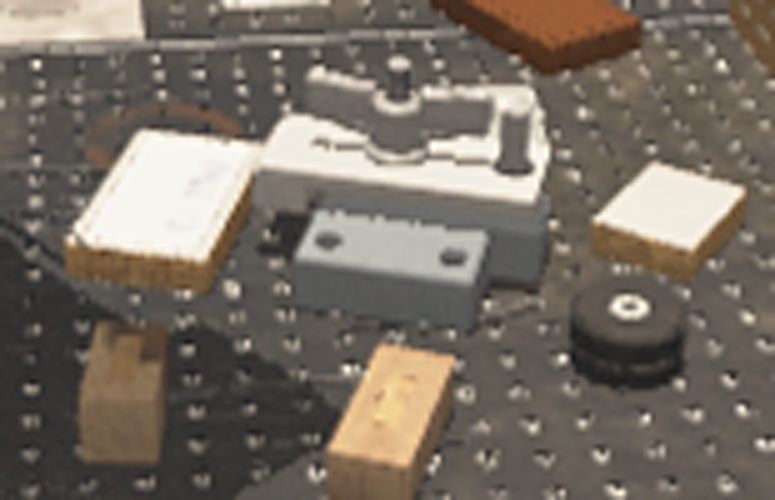

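The crops confirm the choice: grey base with a pale foot, and the nut wings lying roughly along the fixture's x. The white board with pencil marks sits in front of the foot, crop corners (155,392), (328,455), (290,550), (120,492). Next I measure.

```bash
cat > h.py <<'E'
from station import arm, optics
import cv2, numpy as np
def ray(n,px):
    m=optics.camera_model(n); p=cv2.undistortPoints(np.array(px,float).reshape(-1,1,2),m["mtx"],m["D"]).reshape(-1,2)
    d=np.c_[p,np.ones(len(p))]@m["R"]; o=-m["R"].T@m["t"]; return o,d
def plane(n,px,z):
    o,d=ray(n,px); return o+d*((z-o[2])/d[:,2])[:,None]
def proj(n,X):
    m=optics.camera_model(n); return cv2.projectPoints(np.array(X,float).reshape(-1,1,3),cv2.Rodrigues(m["R"])[0],m["t"],m["mtx"],m["D"])[0].reshape(-1,2)
def grab(n,f):
    i=optics.grab_frame(n)[:,:,::-1].copy(); cv2.imwrite("pics/"+f,i); return i
def quad(mask):
    cs,_=cv2.findContours(mask,cv2.RETR_EXTERNAL,cv2.CHAIN_APPROX_NONE)
    c=max(cs,key=cv2.contourArea); return c
E
python3 - <<'E'
from h import *
f=cv2.imread("pics/top0.png"); roi=np.zeros(f.shape[:2],np.uint8)
roi[150:250,240:325]=255
h=cv2.cvtColor(f,cv2.COLOR_BGR2HSV)
white=((h[...,2]>195)&(roi>0)).astype(np.uint8)*255
grey=((h[...,2]>110)&(h[...,2]<=190)&(h[...,0]>90)&(h[...,0]<125)&(roi>0)).astype(np.uint8)*255
cs,_=cv2.findContours(white,cv2.RETR_EXTERNAL,cv2.CHAIN_APPROX_NONE)
for c in cs:
    if cv2.contourArea(c)<200: continue
    r=cv2.minAreaRect(c); b=cv2.boxPoints(r); print(cv2.contourArea(c),r)
    for z in (.018,.046):
        P=plane("top",b,z)[:,:2]; print(z,P.round(4).tolist(),P.mean(0).round(4),[np.linalg.norm(P[i]-P[i-1]).round(4) for i in range(4)],[np.degrees(np.arctan2(*(P[i]-P[i-1])[::-1])).round(1) for i in range(4)])
ys,xs=np.nonzero(grey); r=cv2.minAreaRect(np.c_[xs,ys].astype(np.float32)); print("grey",r,len(xs))
b=cv2.boxPoints(r)
b2=np.array([[200,188],[400,265],[355,385],[152,308]])/4+np.array([220,110])
for b in(b,b2):
    P=plane("top",b,.026)[:,:2]; print(P.round(4).tolist(),P.mean(0).round(4),[np.linalg.norm(P[i]-P[i-1]).round(4) for i in range(4)],[np.degrees(np.arctan2(*(P[i]-P[i-1])[::-1])).round(1) for i in range(4)])
c=f[150:250,240:325]; cv2.imwrite("pics/crop2.png",cv2.resize(c,None,fx=6,fy=6,interpolation=cv2.INTER_NEAREST))
print(plane("top",[[288.5,182.2]],.07))
E
```

```text
1160.0 ((275.4634704589844, 227.35035705566406), (46.22074890136719, 26.826826095581055), 19.98310661315918)
0.018 [[0.4272, -0.3209], [0.4837, -0.3413], [0.4484, -0.4387], [0.392, -0.4181]] [ 0.4378 -0.3797] [np.float64(0.1033), np.float64(0.0601), np.float64(0.1036), np.float64(0.06)] [np.float64(70.1), np.float64(-19.8), np.float64(-109.9), np.float64(159.9)]
0.046 [[0.4271, -0.3221], [0.482, -0.342], [0.4477, -0.4366], [0.393, -0.4165]] [ 0.4375 -0.3793] [np.float64(0.1004), np.float64(0.0584), np.float64(0.1006), np.float64(0.0583)] [np.float64(70.1), np.float64(-19.8), np.float64(-109.9), np.float64(159.9)]
1131.0 ((287.9773254394531, 182.33038330078125), (22.869890213012695, 54.21626663208008), 21.447736740112305)
0.018 [[0.4915, -0.3617], [0.606, -0.4064], [0.587, -0.4545], [0.4728, -0.4094]] [ 0.5393 -0.408 ] [np.float64(0.0513), np.float64(0.1229), np.float64(0.0517), np.float64(0.1228)] [np.float64(68.6), np.float64(-21.3), np.float64(-111.5), np.float64(158.5)]
0.046 [[0.4896, -0.3618], [0.6009, -0.4052], [0.5824, -0.4519], [0.4714, -0.4081]] [ 0.5361 -0.4068] [np.float64(0.0498), np.float64(0.1194), np.float64(0.0503), np.float64(0.1193)] [np.float64(68.6), np.float64(-21.3), np.float64(-111.5), np.float64(158.5)]
grey ((286.5, 205.0), (65.0, 82.0), -0.0) 19
[[0.3963, -0.3321], [0.5793, -0.3315], [0.5797, -0.4772], [0.3963, -0.4763]] [ 0.4879 -0.4043] [np.float64(0.1442), np.float64(0.183), np.float64(0.1457), np.float64(0.1833)] [np.float64(90.0), np.float64(0.2), np.float64(-89.9), np.float64(179.7)]
[[0.5952, -0.3673], [0.552, -0.4793], [0.4847, -0.4537], [0.5276, -0.3406]] [ 0.5399 -0.4102] [np.float64(0.0727), np.float64(0.12), np.float64(0.072), np.float64(0.1209)] [np.float64(-21.5), np.float64(-111.1), np.float64(159.2), np.float64(69.2)]
[[ 0.53333432 -0.40670509  0.07      ]]
```

View pics/crop2.png

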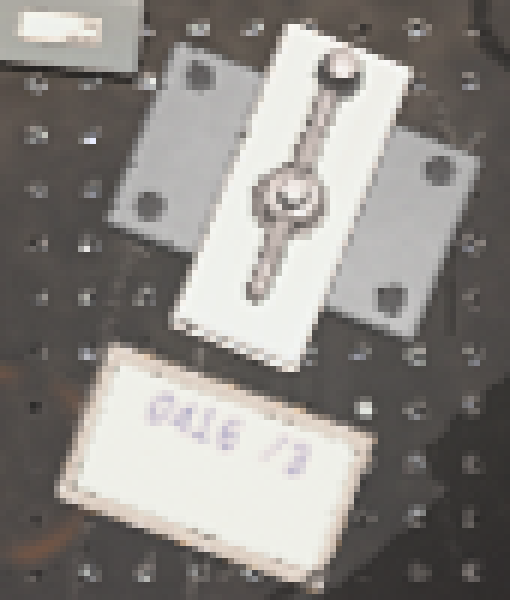

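```bash
cat >> h.py <<'E'
FO=np.array([.5333,-.4065]); FY=np.radians(-21.3)
from scipy.spatial.transform import Rotation as Ro
def f2w(x,y): c,s=np.cos(FY),np.sin(FY); return FO+np.array([c*x-s*y,s*x+c*y])
def w2f(p): c,s=np.cos(FY),np.sin(FY); d=np.array(p)[:2]-FO; return np.array([c*d[0]+s*d[1],-s*d[0]+c*d[1]])
def row(xf,yf,z,yawf_deg,s=None):
    """fixture-frame target -> shift(tool axes, mm), rotvec deg"""
    s=s or arm.get_state(); R0=Ro.from_euler('xyz',s["ee_rot"])
    T=np.r_[f2w(xf,yf),z]; d=R0.inv().apply(T-s["eef_pos"])
    R1=Ro.from_euler('xyz',[np.pi,0,FY+np.radians(yawf_deg)])
    return np.r_[(d).round(4),(R0.inv()*R1).as_rotvec(degrees=True).round(1)]
def st():
    s=arm.get_state(); print("t",s["t"],"fix",w2f(s["eef_pos"]).round(4),"z",s["eef_pos"][2].round(4),"yawf",(np.degrees(s["ee_rot"][2]-FY)%360).round(1),"rp",np.degrees(s["ee_rot"][:2]).round(1),"F",s["force"].round(1),"M",s["moment"].round(2),"w",round(s["width"],4),"q",s["q"].round(2)); return s
E
python3 - <<'E'
from h import *
st(); print(row(-.147,-.01,.14,180)); print(plane("top",[[287,268],[262,275],[283,300]],.026))
E
```

```text
t 0.1 fix [-0.203 -0.325] z 0.2477 yawf 220.9 rp [179.9  -0. ] F [-0.1 -0.4  0.1] M [ 0.01 -0.03  0.02] w 0.0877 q [-0.94  0.36  0.01 -0.   -1.22 -0.29]
[-0.2486  0.2013  0.108   0.1    -0.     40.9   ]
[[ 0.34771496 -0.40521744  0.026     ]
 [ 0.33219267 -0.34990726  0.026     ]
 [ 0.27690507 -0.39642995  0.026     ]]
```

jog_arm([
  [[-0.249,0.201,0.05,0,0,40.9,0.06],[-0.249,0.201,0.108,0,0,40.9,0.06],[-0.249,0.201,0.108,0,0,40.9,0.06],[-0.249,0.201,0.108,0,0,40.9,0.06],[-0.249,0.201,0.108,0,0,40.9,0.06],[-0.249,0.201,0.108,0,0,40.9,0.06],[-0.249,0.201,0.108,0,0,40.9,0.06],[-0.249,0.201,0.108,0,0,40.9,0.06]],
])

```text
t: 0.9
eef_pos: [0.3941, -0.3585, 0.1379]
ee_rot: [3.14, -0.004, 2.773]
force: [0.3, -1.0, 0.5]
width: 0.06
```

```bash
python3 - <<'E'
from h import *
st(); print(row(-.146,-.01,.14,180));print(row(-.146,-.01,.030,180))
grab("top","top1.png");grab("side","side1.png")
E
```

```text
t 0.9 fix [-0.1471 -0.0059] z 0.1379 yawf 180.2 rp [179.9  -0.2] F [ 0.3 -1.   0.5] M [-0.13 -0.    0.02] w 0.06 q [-0.37  0.23 -0.45 -0.   -0.9  -1.57]
[-0.0011 -0.0041 -0.0021  0.1    -0.2     0.2   ]
[-0.0016 -0.0044  0.1079  0.1    -0.2     0.2   ]
```

View images.

View pics/top1.png

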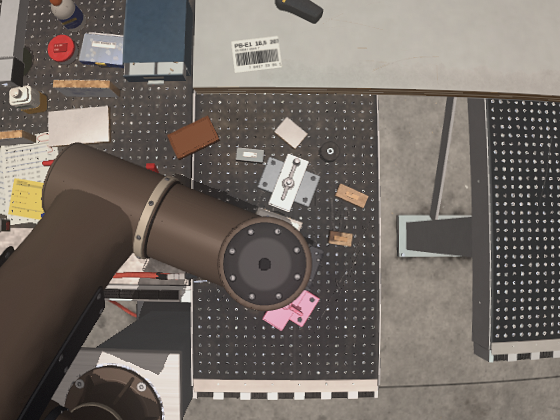

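View pics/side1.png

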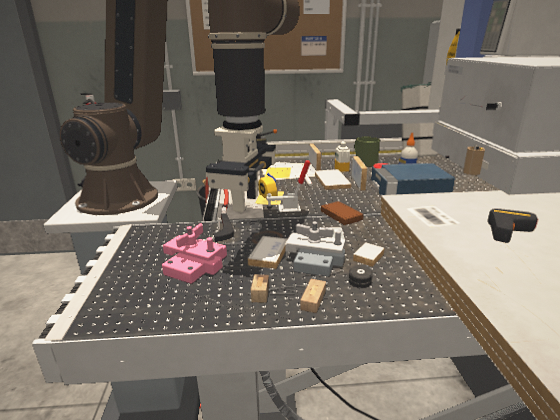

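The arm hangs over the area behind the board, with the gripper near (235,200) in the side view and the board at (268,250). Next I lower the fingers.

jog_arm([
  [[-0.001,-0.004,0.03,0,0,0,0.06],[-0.001,-0.004,0.06,0,0,0,0.06],[-0.001,-0.004,0.085,0,0,0,0.06],[-0.001,-0.004,0.1,0,0,0,0.06],[-0.001,-0.004,0.108,0,0,0,0.06],[-0.001,-0.004,0.108,0,0,0,0.06]],
])

```text
t: 1.6
eef_pos: [0.3922, -0.3661, 0.0309]
ee_rot: [3.141, -0.004, 2.771]
force: [0.5, -0.5, -0.1]
width: 0.0601
```

```bash
python3 - <<'E'
from h import *
st(); print(row(-.102,-.01,.030,180))
f=grab("side","side2.png"); cv2.imwrite("pics/crop3.png",cv2.resize(f[150:310,150:390],None,fx=3,fy=3,interpolation=cv2.INTER_CUBIC))
E
```

```text
t 1.6 fix [-0.1462 -0.0136] z 0.0309 yawf 180.1 rp [179.9  -0.2] F [ 0.5 -0.5 -0.1] M [-0.   -0.03 -0.03] w 0.0601 q [-0.39  0.38 -0.54 -0.   -0.65 -1.55]
[-0.0442  0.0036  0.0007  0.1    -0.2     0.1   ]
```

View pics/crop3.png

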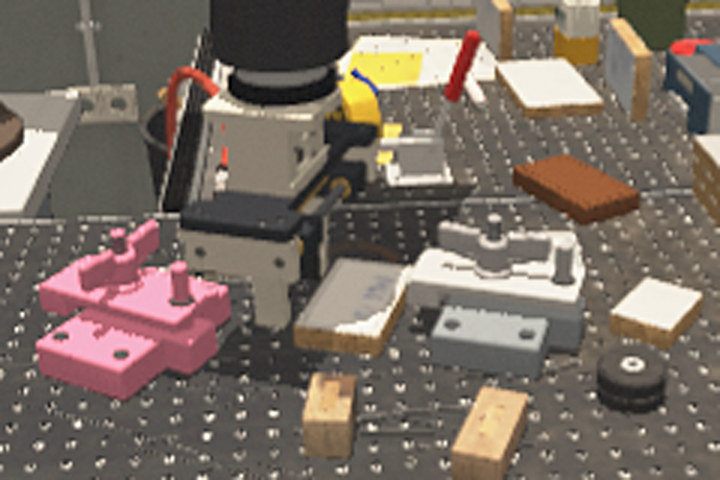

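The fingers stand behind the board's near edge (crop (272,320)). Next I push.

jog_arm([
  [[-0.005,0.002,0,0,0,0,0.06],[-0.01,0.003,0,0,0,0,0.06],[-0.015,0.004,0,0,0,0,0.06],[-0.02,0.004,0,0,0,0,0.06],[-0.025,0.004,0,0,0,0,0.06],[-0.03,0.004,0,0,0,0,0.06],[-0.035,0.004,0,0,0,0,0.06],[-0.035,0.004,0,0,0,0,0.06]],
])

```text
t: 2.45
eef_pos: [0.4279, -0.3756, 0.0316]
ee_rot: [3.141, -0.002, 2.772]
force: [0.8, 0.2, -0.3]
width: 0.0602
```

```bash
python3 - <<'E'
from h import *
st(); print(row(-.1015,-.01,.030,180))
f=grab("side","side3.png"); cv2.imwrite("pics/crop4.png",cv2.resize(f[150:310,200:390],None,fx=3.7,fy=3.7,interpolation=cv2.INTER_CUBIC))
E
```

```text
t 2.45 fix [-0.1095 -0.0095] z 0.0316 yawf 180.1 rp [ 1.8e+02 -1.0e-01] F [ 0.8  0.2 -0.3] M [-0.01  0.01  0.04] w 0.0602 q [-0.38  0.42 -0.47 -0.   -0.68 -1.56]
[-0.008  -0.0006  0.0016  0.     -0.1     0.1   ]
```

View pics/crop4.png

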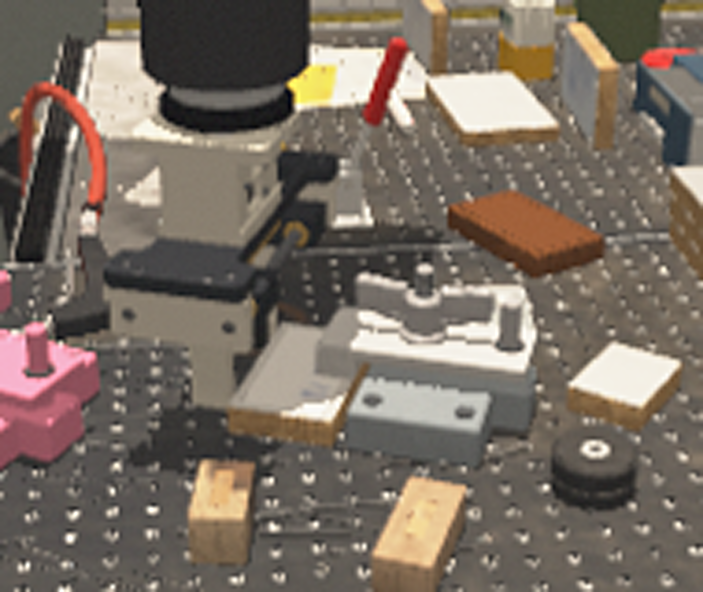

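The board slides under the foot, with a small gap left at crop (345,425). I continue in small steps.

jog_arm([
  [[-0.003,0,0,0,0,0,0.06],[-0.006,0,0,0,0,0,0.06],[-0.008,0,0,0,0,0,0.06],[-0.01,0,0,0,0,0,0.06],[-0.01,0,0,0,0,0,0.06]],
])

```text
t: 3.0
eef_pos: [0.4353, -0.3784, 0.0312]
ee_rot: [3.141, -0.005, 2.771]
force: [-5.7, 2.5, 4.4]
width: 0.0601
```

```bash
python3 - <<'E'
from h import *
st()
f=grab("side","side4.png"); cv2.imwrite("pics/crop5.png",cv2.resize(f[200:290,240:370],None,fx=5.5,fy=5.5,interpolation=cv2.INTER_CUBIC))
E
```

```text
t 3.0 fix [-0.1015 -0.0094] z 0.0312 yawf 180.1 rp [179.9  -0.3] F [-5.7  2.5  4.4] M [0.86 1.66 0.07] w 0.0601 q [-0.38  0.43 -0.45 -0.   -0.69 -1.56]
```

View pics/crop5.png

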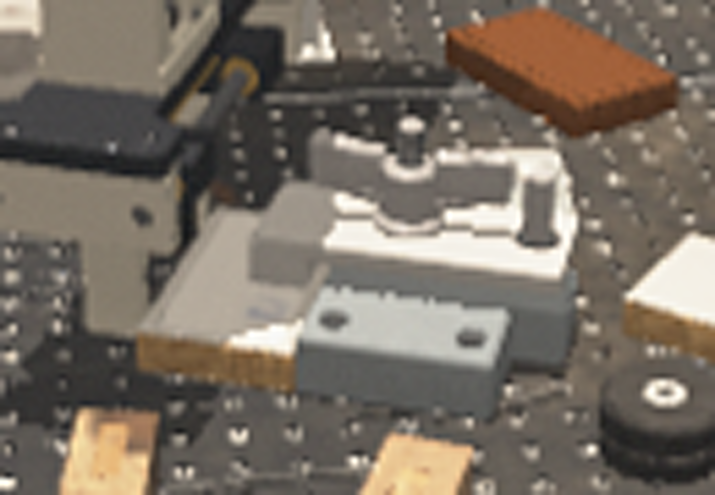

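The board is against the fence with about 6 N of reaction. I press a touch more to square it, then back off.

jog_arm([
  [[-0.003,0,0,0,0,0,0.06],[-0.004,0,0,0,0,0,0.06],[-0.004,0,0,0,0,0,0.06],[-0.004,0,0,0,0,0,0.06]],
])

```text
t: 3.45
eef_pos: [0.4355, -0.3786, 0.0309]
ee_rot: [3.14, -0.012, 2.77]
force: [-9.8, 5.5, 9.8]
width: 0.06
```

```bash
python3 - <<'E'
from h import *
st()
E
```

```text
t 3.45 fix [-0.1013 -0.0095] z 0.0309 yawf 180.0 rp [179.9  -0.7] F [-9.8  5.5  9.8] M [1.92 3.54 0.17] w 0.06 q [-0.38  0.43 -0.45 -0.   -0.7  -1.56]
```

jog_arm([
  [[0.008,0,0,0,0,0,0.06],[0.02,0,0,0,0,0,0.06],[0.022,0,-0.02,0,0,0,0.06],[0.022,0,-0.06,0,0,0,0.04],[0.022,0,-0.11,0,0,0,0],[0.022,0,-0.13,0,0,0,0],[0.022,0,-0.13,0,0,0,0]],
], newtons=10)

```text
t: 4.15
eef_pos: [0.4181, -0.3722, 0.1652]
ee_rot: [3.141, -0.004, 2.771]
force: [0.7, 0.3, 0.4]
width: 0.0334
```

```bash
python3 - <<'E'
from h import *
st()
f=grab("top","top5.png"); cv2.imwrite("pics/crop6.png",cv2.resize(f[140:250,230:340],None,fx=5.4,fy=5.4,interpolation=cv2.INTER_CUBIC))
f=grab("side","side5.png"); cv2.imwrite("pics/crop7.png",cv2.resize(f[150:290,200:370],None,fx=4.2,fy=4.2,interpolation=cv2.INTER_CUBIC))
E
```

```text
t 4.15 fix [-0.1198 -0.0099] z 0.1652 yawf 180.1 rp [180.   -0.2] F [0.7 0.3 0.4] M [-0.07 -0.03 -0.05] w 0.0334 q [-0.38  0.24 -0.36 -0.   -0.98 -1.56]
```

View pics/crop6.png

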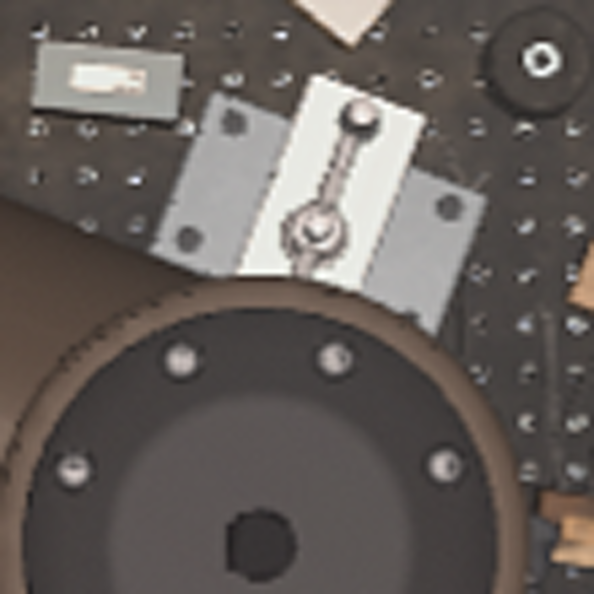

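View pics/crop7.png

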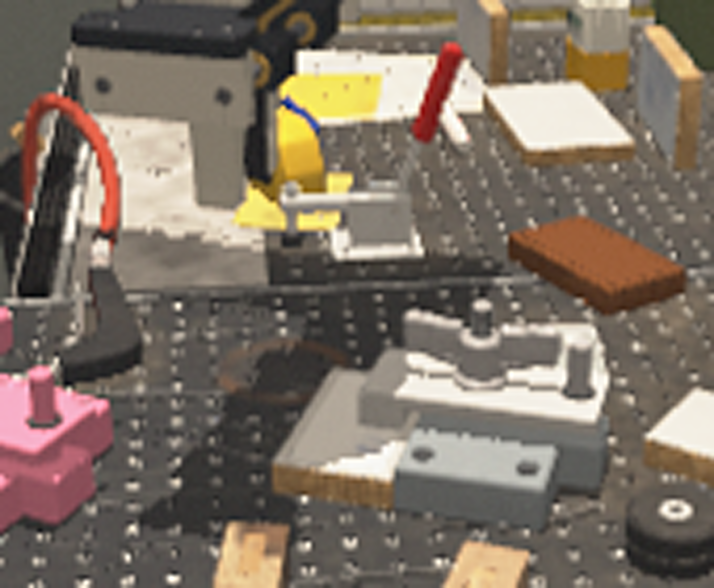

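The board's far edge is flush with the fence (crop7 (398,490)). The nut's wings still lie along the fixture's x, with the front wing at crop7 (410,320). For stroking I use closed fingers trailing the wing, with yaw = φ+180, which keeps joint 6 in range. I turn there at safe height.

jog_arm([
  [[0,0,0,0,0,-8.5,0],[0,0,0,0,0,-17,0],[0,0,0,0,0,-25.5,0],[0,0,0,0,0,-34,0],[0,0,0,0,0,-42.5,0],[0,0,0,0,0,-51,0],[0,0,0,0,0,-59.5,0],[0,0,0,0,0,-68,0]],
])

```text
t: 5.05
eef_pos: [0.4152, -0.3706, 0.1595]
ee_rot: [3.129, -0.003, -2.32]
force: [0.4, 0.5, -0.1]
width: 0.0003
```

jog_arm([
  [[0,0,0,0,0,-8.5,0],[0,0,0,0,0,-17,0],[0,0,0,0,0,-25.5,0],[0,0,0,0,0,-34,0],[0,0,0,0,0,-42.5,0],[0,0,0,0,0,-51,0],[0,0,0,0,0,-59.5,0],[0,0,0,0,0,-68,0]],
])

```text
t: 5.85
eef_pos: [0.4143, -0.37, 0.1577]
ee_rot: [3.133, 0.013, -1.128]
force: [0.3, 0.4, 1.1]
width: 0.0001
```

```bash
cat >> h.py <<'E'
def peg(phi,r=.028,off=.033,z=.08,yadd=180,s=None):
    a=np.radians(phi); u=np.array([np.cos(a),np.sin(a)]); t=np.array([-u[1],u[0]])
    p=r*u+off*t; return row(p[0],p[1],z,phi+yadd,s)
E
python3 - <<'E'
from h import *
st(); print(peg(183.5,z=.125)); print(peg(183.5))
E
```

```text
t 5.85 fix [-0.1241 -0.0092] z 0.1577 yawf 316.7 rp [179.5   0.7] F [0.3 0.4 1.1] M [-0.    0.05 -0.01] w 0.0001 q [-0.38  0.25 -0.37 -0.   -0.97  0.82]
[ 8.93e-02 -4.91e-02  3.11e-02  2.00e-01  9.00e-01 -4.68e+01]
[  0.0898  -0.0495   0.0761   0.2      0.9    -46.8   ]
```

jog_arm([
  [[0.03,-0.016,0.01,0.2,0.9,-8.5,0],[0.06,-0.033,0.02,0.2,0.9,-17,0],[0.089,-0.049,0.031,0.2,0.9,-25.5,0],[0.089,-0.049,0.031,0.2,0.9,-34,0],[0.089,-0.049,0.031,0.2,0.9,-42.5,0],[0.089,-0.049,0.031,0.2,0.9,-46.8,0],[0.089,-0.049,0.031,0.2,0.9,-46.8,0]],
])

```text
t: 6.55
eef_pos: [0.4954, -0.4287, 0.1229]
ee_rot: [-3.14, 0.003, -0.31]
force: [0.0, 0.3, -1.0]
width: 0.0005
```

```bash
python3 - <<'E'
from h import *
st(); print(peg(183.5,off=.034)); 
f=grab("side","side6.png"); cv2.imwrite("pics/crop8.png",cv2.resize(f[150:290,220:390],None,fx=4.2,fy=4.2,interpolation=cv2.INTER_CUBIC))
E
```

```text
t 6.55 fix [-0.0272 -0.0345] z 0.1229 yawf 3.5 rp [-179.9    0.2] F [ 0.   0.3 -1. ] M [-0.12  0.13  0.03] w 0.0005 q [-0.42  0.43 -0.19 -0.   -0.96  1.68]
[ 0.0014  0.0013  0.0429 -0.1     0.2     0.    ]
```

View pics/crop8.png

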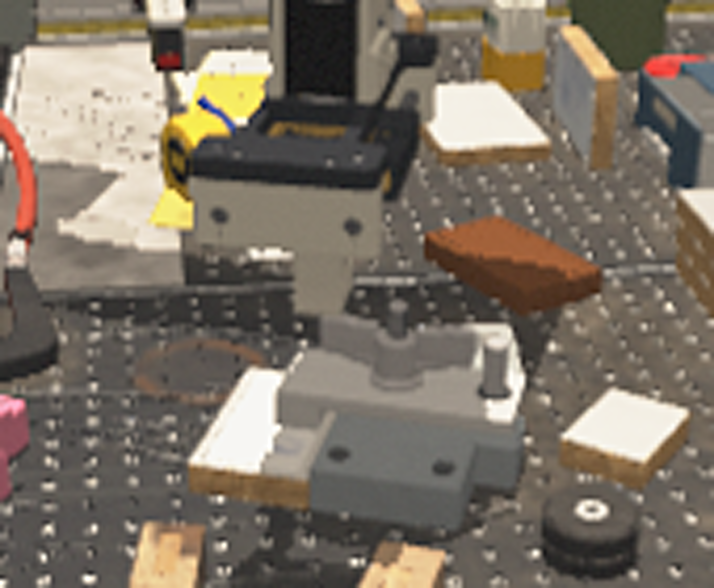

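The closed fingers hover on the −y side of the front wing. The finger widens into a plate some 20 mm above the tips (crop (290,258)), so I measure that height before lowering.

```bash
python3 - <<'E'
from h import *
# known position: finger line, solve height for pixel row
c=f2w(-.0272,-.0345-.021) # near face toward camera (-y)
for z in np.arange(.10,.16,.005): print(round(z,3),proj("side",[[*c,z]]).round(1))
d=f2w(-.0272-.031,-.0555);e=f2w(-.0272+.031,-.0555); print(proj("side",[[*d,.125],[*e,.125]]))
print("tip rows full:",150+312/4.2,"plate",150+258/4.2,"plate cols",220+190/4.2,220+382/4.2)
E
```

```text
0.1 [[294.  227.9]]
0.105 [[294.  225.6]]
0.11 [[294.  223.3]]
0.115 [[294. 221.]]
0.12 [[294.  218.7]]
0.125 [[294.1 216.3]]
0.13 [[294.1 214. ]]
0.135 [[294.1 211.6]]
0.14 [[294.1 209.2]]
0.145 [[294.1 206.8]]
0.15 [[294.1 204.4]]
0.155 [[294.1 202. ]]
[[278.74647548 214.5799888 ]
 [309.69370614 218.09838859]]
tip rows full: 224.28571428571428 plate 211.42857142857142 plate cols 265.23809523809524 310.95238095238096
```

```bash
python3 - <<'E'
from h import *
print(peg(183.5,r=.034,off=.034,z=.088))
E
```

```text
[-0.0048  0.0013  0.0354 -0.1     0.1    -0.1   ]
```

jog_arm([
  [[-0.005,0.001,0,0,0,0,0],[-0.005,0.001,0.01,0,0,0,0],[-0.005,0.001,0.022,0,0,0,0],[-0.005,0.001,0.032,0,0,0,0],[-0.005,0.001,0.035,0,0,0,0],[-0.005,0.001,0.035,0,0,0,0]],
])

```text
t: 7.2
eef_pos: [0.49, -0.4279, 0.0873]
ee_rot: [-3.14, 0.004, -0.313]
force: [-0.4, -0.3, 1.0]
width: 0.0004
```

```bash
python3 - <<'E'
from h import *
s=st()
for o in (.03,.025,.020,.015): print(o,peg(183.5,r=.034,off=o,z=.088,s=s))
f=grab("side","side7.png"); cv2.imwrite("pics/crop9.png",cv2.resize(f[170:270,250:370],None,fx=6,fy=6,interpolation=cv2.INTER_CUBIC))
E
```

```text
t 7.2 fix [-0.0326 -0.0357] z 0.0873 yawf 3.4 rp [-179.9    0.2] F [-0.4 -0.3  1. ] M [-0.12  0.15 -0.03] w 0.0004 q [-0.42  0.46 -0.23 -0.   -0.88  1.68]
0.03 [ 0.0007 -0.0036 -0.0007 -0.1     0.2    -0.1   ]
0.025 [ 0.0007 -0.0086 -0.0007 -0.1     0.2    -0.1   ]
0.02 [ 0.0007 -0.0136 -0.0007 -0.1     0.2    -0.1   ]
0.015 [ 0.0007 -0.0186 -0.0007 -0.1     0.2    -0.1   ]
```

View pics/crop9.png

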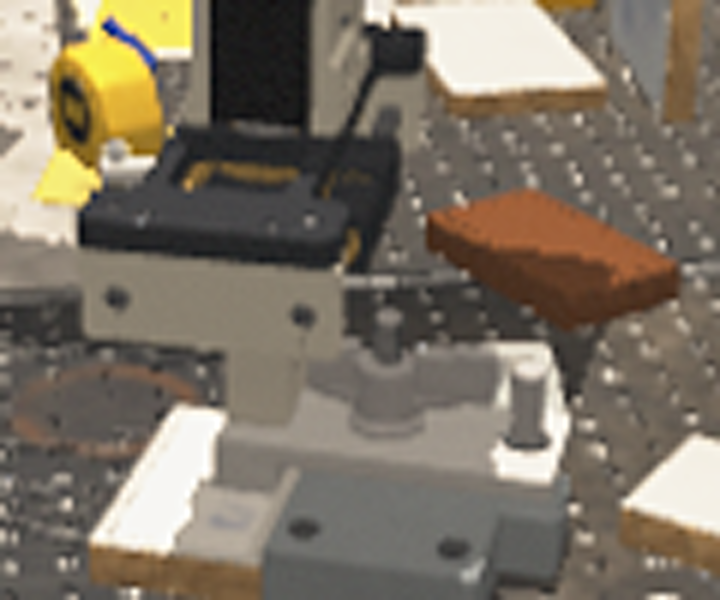

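jog_arm([
  [[0,-0.003,0,0,0,0,0],[0,-0.006,0,0,0,0,0],[0,-0.009,0,0,0,0,0],[0,-0.0115,0,0,0,0,0],[0,-0.014,0,0,0,0,0],[0,-0.014,0,0,0,0,0]],
])

```text
t: 7.85
eef_pos: [0.4949, -0.4144, 0.0881]
ee_rot: [-3.141, 0.003, -0.313]
force: [-0.3, 0.3, -0.9]
width: 0.0008
```

```bash
python3 - <<'E'
from h import *
s=st()
f=grab("side","side8.png"); cv2.imwrite("pics/crop10.png",cv2.resize(f[170:270,250:370],None,fx=6,fy=6,interpolation=cv2.INTER_CUBIC))
f=grab("top","top8.png"); cv2.imwrite("pics/crop11.png",cv2.resize(f[140:250,230:340],None,fx=5.4,fy=5.4,interpolation=cv2.INTER_CUBIC))
E
```

```text
t 7.85 fix [-0.0329 -0.0213] z 0.0881 yawf 3.4 rp [-179.9    0.2] F [-0.3  0.3 -0.9] M [-0.02  0.13 -0.03] w 0.0008 q [-0.4   0.45 -0.24 -0.   -0.88  1.65]
```

View pics/crop10.png

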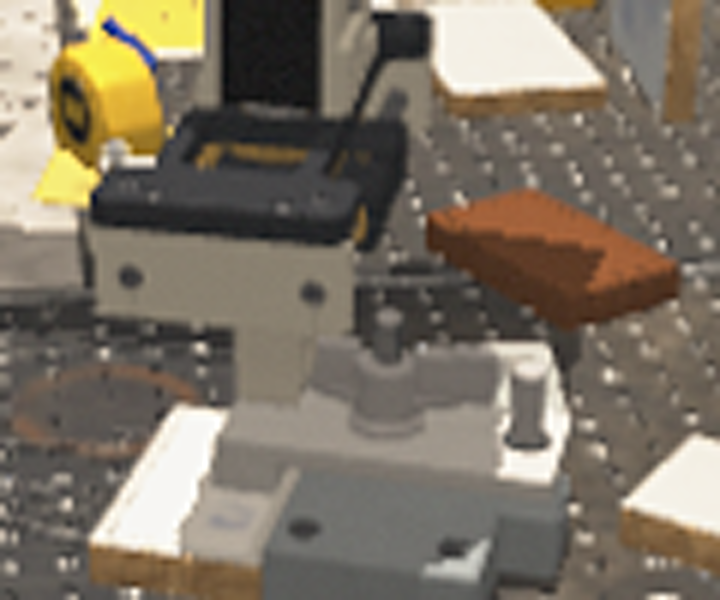

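No contact yet, so the tip finger is thinner than I guessed. I go on with the arc stroke, with waypoints of 8° per row.

```bash
cat >> h.py <<'E'
def arc(a,b,n,r=.034,off=.018,z=.087):
    s=st()
    for k in range(1,n+1): 
        p=peg(a+(b-a)*k/n,r,off,z,180,s); print("[%.3f, %.3f, %.3f, 0, 0, %.0f, 0],"%(p[0],p[1],p[2],p[5]))
E
python3 - <<'E'
from h import *
arc(183.5,135.5,8)
E
```

```text
t 7.95 fix [-0.0329 -0.0216] z 0.0881 yawf 3.4 rp [-179.9    0.2] F [-0.2 -0.7 -0.3] M [-0.12  0.11  0.01] w 0.0003 q [-0.4   0.45 -0.24 -0.   -0.88  1.66]
[-0.002, -0.005, 0.001, 0, 0, 6, 0],
[-0.003, -0.009, 0.001, 0, 0, 12, 0],
[-0.004, -0.013, 0.001, 0, 0, 18, 0],
[-0.004, -0.017, 0.001, 0, 0, 24, 0],
[-0.004, -0.021, 0.001, 0, 0, 30, 0],
[-0.004, -0.025, 0.001, 0, 0, 36, 0],
[-0.003, -0.029, 0.001, 0, 0, 42, 0],
[-0.002, -0.033, 0.001, 0, 0, 48, 0],
```

jog_arm([
  [[-0.002,-0.005,0.001,0,0,6,0],[-0.003,-0.009,0.001,0,0,12,0],[-0.004,-0.013,0.001,0,0,18,0],[-0.004,-0.017,0.001,0,0,24,0],[-0.004,-0.021,0.001,0,0,30,0],[-0.004,-0.025,0.001,0,0,36,0],[-0.003,-0.029,0.001,0,0,42,0],[-0.002,-0.033,0.001,0,0,48,0]],
])

```text
t: 8.75
eef_pos: [0.5023, -0.3825, 0.0867]
ee_rot: [3.139, 0.004, -1.155]
force: [-0.7, -0.2, -1.1]
width: 0.0004
```

```bash
python3 - <<'E'
from h import *
arc(135.5,87.5,8)
f=grab("side","side9.png"); cv2.imwrite("pics/crop12.png",cv2.resize(f[170:270,250:370],None,fx=6,fy=6,interpolation=cv2.INTER_CUBIC))
E
```

```text
t 8.75 fix [-0.0376  0.0111] z 0.0867 yawf 315.1 rp [179.9   0.2] F [-0.7 -0.2 -1.1] M [-0.04  0.54 -0.02] w 0.0004 q [-0.34  0.43 -0.28 -0.   -0.87  0.76]
[-0.001, -0.004, -0.000, 0, 0, 6, 0],
[-0.002, -0.008, -0.000, 0, 0, 12, 0],
[-0.003, -0.012, -0.000, 0, 0, 18, 0],
[-0.004, -0.016, -0.000, 0, 0, 24, 0],
[-0.004, -0.020, -0.000, 0, 0, 30, 0],
[-0.004, -0.024, -0.000, 0, 0, 36, 0],
[-0.003, -0.028, -0.000, 0, 0, 42, 0],
[-0.002, -0.032, -0.000, 0, 0, 48, 0],
```

View pics/crop12.png

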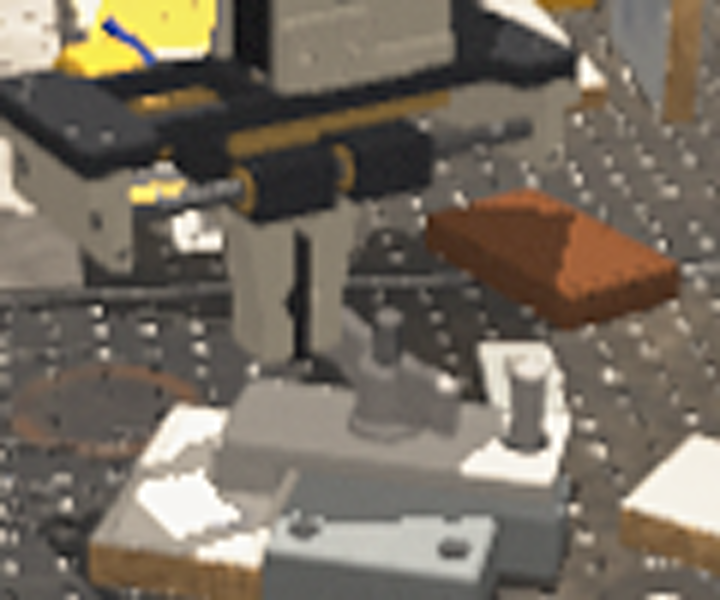

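The nut is turning: the rear wing now points toward the camera at (450,400), and the finger is behind the front wing at (340,340). I continue.

jog_arm([
  [[-0.001,-0.004,0,0,0,6,0],[-0.002,-0.008,0,0,0,12,0],[-0.003,-0.012,0,0,0,18,0],[-0.004,-0.016,0,0,0,24,0],[-0.004,-0.02,0,0,0,30,0],[-0.004,-0.024,0,0,0,36,0],[-0.003,-0.028,0,0,0,42,0],[-0.002,-0.032,0,0,0,48,0]],
])

```text
t: 9.6
eef_pos: [0.5308, -0.3674, 0.0864]
ee_rot: [3.136, 0.001, -2.001]
force: [-0.8, -0.4, -0.9]
width: 0.0003
```

```bash
python3 - <<'E'
from h import *
arc(87.5,40,8)
E
```

```text
t 9.6 fix [-0.0165  0.0355] z 0.0864 yawf 266.6 rp [179.7   0. ] F [-0.8 -0.4 -0.9] M [ 0.19  0.5  -0.05] w 0.0003 q [-0.3   0.45 -0.24 -0.   -0.88 -0.12]
[-0.001, -0.004, -0.001, 0, 0, 5, 0],
[-0.002, -0.007, -0.001, 0, 0, 11, 0],
[-0.003, -0.011, -0.001, 0, 0, 17, 0],
[-0.004, -0.015, -0.001, 0, 0, 23, 0],
[-0.004, -0.019, -0.001, 0, 0, 29, 0],
[-0.004, -0.023, -0.001, 0, 0, 35, 0],
[-0.003, -0.027, -0.001, 0, 0, 41, 0],
[-0.002, -0.031, -0.001, 0, 0, 47, 0],
```

jog_arm([
  [[-0.001,-0.004,0,0,0,5,0],[-0.002,-0.007,0,0,0,11,0],[-0.003,-0.011,0,0,0,17,0],[-0.004,-0.015,0,0,0,23,0],[-0.004,-0.019,0,0,0,29,0],[-0.004,-0.023,0,0,0,35,0],[-0.003,-0.027,0,0,0,41,0],[-0.002,-0.031,0,0,0,47,0]],
])

```text
t: 10.4
eef_pos: [0.5596, -0.3781, 0.0857]
ee_rot: [3.136, -0.004, -2.824]
force: [-0.1, 2.0, -1.0]
width: 0.0006
```

```bash
python3 - <<'E'
from h import *
s=st(); print(peg(40,.036,.030,.13))
f=grab("side","side10.png"); cv2.imwrite("pics/crop13.png",cv2.resize(f[170:270,250:370],None,fx=6,fy=6,interpolation=cv2.INTER_CUBIC))
E
```

```text
t 10.4 fix [0.0142 0.036 ] z 0.0857 yawf 219.5 rp [179.7  -0.2] F [-0.1  2.  -1. ] M [0.78 0.02 0.04] w 0.0006 q [-0.31  0.49 -0.17 -0.   -0.91 -0.94]
[-0.0017  0.0118 -0.0443  0.3    -0.2    -0.5   ]
```

View pics/crop13.png

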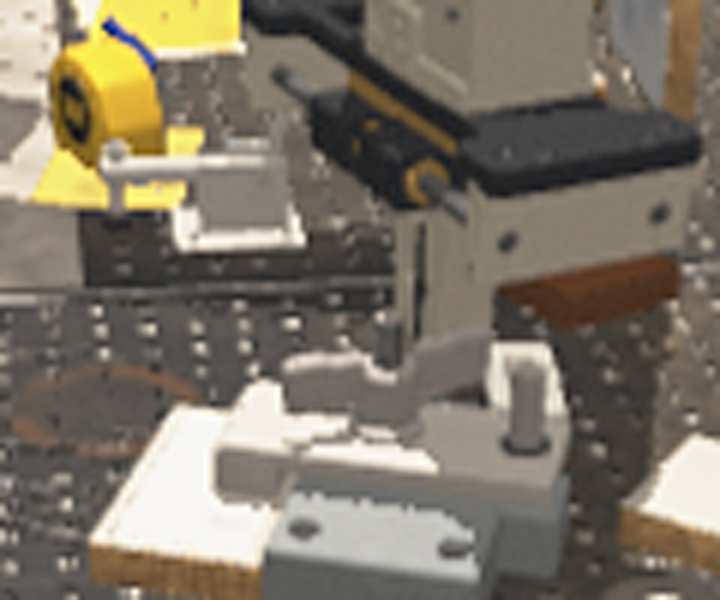

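Stroke 1 is done: the pushed wing now points about φ≈37°, and the other about 217° (tip at (290,365)). I back off, lift and swing round for stroke 2.

jog_arm([
  [[0,0.008,0,0,0,0,0],[-0.002,0.014,-0.01,0,0,0,0],[-0.002,0.014,-0.035,0,0,0,0],[-0.002,0.014,-0.05,0,0,-8.5,0],[-0.002,0.014,-0.05,0,0,-17,0],[-0.002,0.014,-0.05,0,0,-25.5,0],[-0.002,0.014,-0.05,0,0,-34,0],[-0.002,0.014,-0.05,0,0,-42.5,0]],
])

```text
t: 11.25
eef_pos: [0.558, -0.3644, 0.1371]
ee_rot: [3.137, 0.001, -2.079]
force: [-0.8, 0.7, 0.1]
width: 0.0004
```

jog_arm([
  [[0,0,0,0,0,-8.5,0],[0,0,0,0,0,-17,0],[0,0,0,0,0,-25.5,0],[0,0,0,0,0,-34,0],[0,0,0,0,0,-42.5,0],[0,0,0,0,0,-51,0],[0,0,0,0,0,-59.5,0],[0,0,0,0,0,-68,0]],
])

```text
t: 12.05
eef_pos: [0.5581, -0.364, 0.1383]
ee_rot: [3.141, 0.004, -0.882]
force: [0.0, 0.5, -0.5]
width: 0.0007
```

```bash
python3 - <<'E'
from h import *
s=st(); print(peg(217,.034,.034,.125))
f=grab("top","top11.png"); cv2.imwrite("pics/crop14.png",cv2.resize(f[140:250,230:340],None,fx=5.4,fy=5.4,interpolation=cv2.INTER_CUBIC))
E
```

```text
t 12.05 fix [0.0077 0.0487] z 0.1383 yawf 330.7 rp [180.    0.2] F [ 0.   0.5 -0.5] M [-0.03  0.14  0.03] w 0.0007 q [-0.29  0.43 -0.14 -0.   -1.    0.98]
[ 3.46e-02  9.10e-02  1.33e-02 -1.00e-01  2.00e-01 -6.63e+01]
```

jog_arm([
  [[0.01,0.02,0,0,0,-8.5,0],[0.02,0.04,0,0,0,-17,0],[0.03,0.07,0,0,0,-25.5,0],[0.035,0.091,0.005,0,0,-34,0],[0.035,0.091,0.013,0,0,-42.5,0],[0.035,0.091,0.013,0,0,-51,0],[0.035,0.091,0.013,0,0,-59.5,0],[0.035,0.091,0.013,0,0,-66,0]],
])

```text
t: 12.9
eef_pos: [0.5109, -0.449, 0.1261]
ee_rot: [-3.139, 0.002, 0.284]
force: [1.3, -1.1, -0.0]
width: 0.0009
```

```bash
python3 - <<'E'
from h import *
s=st(); print(peg(217,.034,.034,.086))
f=grab("side","side12.png"); cv2.imwrite("pics/crop15.png",cv2.resize(f[170:270,250:370],None,fx=6,fy=6,interpolation=cv2.INTER_CUBIC))
E
```

```text
t 12.9 fix [-0.0055 -0.0478] z 0.1261 yawf 37.6 rp [-1.799e+02  1.000e-01] F [ 1.3 -1.1 -0. ] M [-0.06  0.09  0.01] w 0.0009 q [-0.44  0.46 -0.12 -0.   -0.99  2.29]
[-0.0008 -0.0008  0.0401 -0.1     0.1     0.6   ]
```

View pics/crop15.png

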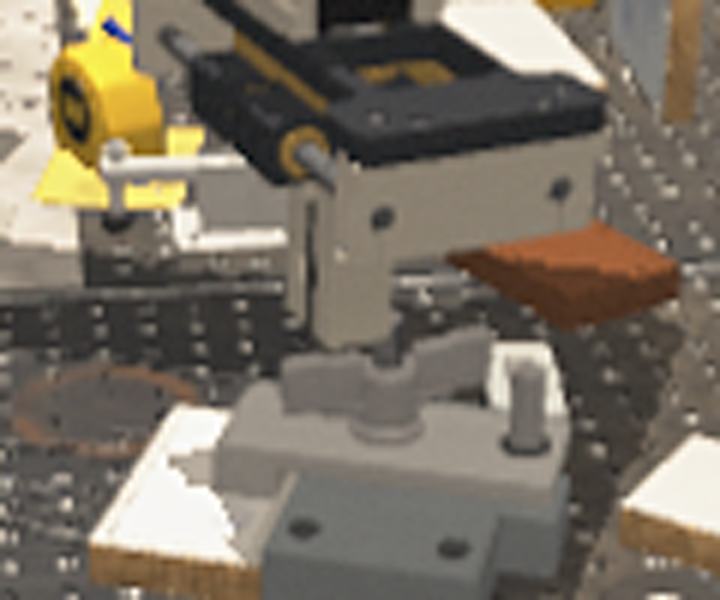

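```bash
python3 - <<'E'
from h import *
P=plane("side",[[297.2,229.5],[331.2,225.3]],.078); F=[w2f(p) for p in P]; print(F, np.degrees(np.arctan2(*(F[1]-F[0])[::-1])))
E
```

```text
[array([-0.0301667, -0.0181477]), array([0.03426612, 0.02012587])] 30.710619691544256
```

jog_arm([
  [[0,0.002,0.01,0,0,0,0],[0,0.002,0.022,0,0,0,0],[0,0.002,0.034,0,0,0,0],[0,0.002,0.04,0,0,0,0],[0,0.002,0.04,0,0,0,0]],
])

```text
t: 13.45
eef_pos: [0.5106, -0.4503, 0.0842]
ee_rot: [-3.137, 0.004, 0.289]
force: [0.4, 0.1, 0.5]
width: 0.0003
```

```bash
python3 - <<'E'
from h import *
arc(217,175,8,off=.018,z=.086)
E
```

```text
t 13.45 fix [-0.0053 -0.0491] z 0.0842 yawf 37.9 rp [-179.7    0.2] F [0.4 0.1 0.5] M [-0.09  0.12 -0.  ] w 0.0003 q [-0.44  0.5  -0.16 -0.   -0.91  2.3 ]
[-0.001, -0.021, -0.002, 0, 0, 6, 0],
[-0.003, -0.025, -0.002, 0, 0, 11, 0],
[-0.003, -0.028, -0.002, 0, 0, 17, 0],
[-0.004, -0.032, -0.002, 0, 0, 22, 0],
[-0.004, -0.035, -0.002, 0, 0, 27, 0],
[-0.004, -0.038, -0.002, 0, 0, 32, 0],
[-0.004, -0.042, -0.002, 0, 0, 38, 0],
[-0.003, -0.045, -0.002, 0, 0, 43, 0],
```

jog_arm([
  [[0,-0.007,-0.001,0,0,0,0],[0,-0.014,-0.001,0,0,2,0],[-0.001,-0.021,-0.001,0,0,6,0],[-0.003,-0.025,-0.001,0,0,11,0],[-0.003,-0.028,-0.001,0,0,17,0],[-0.004,-0.032,-0.001,0,0,22,0],[-0.004,-0.035,-0.001,0,0,27,0],[-0.004,-0.038,-0.001,0,0,32,0]],
])

```text
t: 14.25
eef_pos: [0.4957, -0.4148, 0.0861]
ee_rot: [-3.14, 0.005, -0.273]
force: [-0.6, -1.7, 0.2]
width: 0.0004
```

```bash
python3 - <<'E'
from h import *
arc(185,137,8,z=.085)
E
```

```text
t 14.25 fix [-0.032  -0.0214] z 0.0861 yawf 5.6 rp [-179.9    0.3] F [-0.6 -1.7  0.2] M [-0.63  0.47  0.  ] w 0.0004 q [-0.4   0.45 -0.24 -0.   -0.88  1.69]
[-0.002, -0.004, 0.001, 0, 0, 7, 0],
[-0.003, -0.008, 0.001, 0, 0, 13, 0],
[-0.004, -0.012, 0.001, 0, 0, 19, 0],
[-0.004, -0.016, 0.001, 0, 0, 25, 0],
[-0.004, -0.020, 0.001, 0, 0, 31, 0],
[-0.004, -0.024, 0.001, 0, 0, 37, 0],
[-0.003, -0.028, 0.001, 0, 0, 43, 0],
[-0.002, -0.032, 0.001, 0, 0, 49, 0],
```

jog_arm([
  [[-0.002,-0.004,0.001,0,0,7,0],[-0.003,-0.008,0.001,0,0,13,0],[-0.004,-0.012,0.001,0,0,19,0],[-0.004,-0.016,0.001,0,0,25,0],[-0.004,-0.02,0.001,0,0,31,0],[-0.004,-0.024,0.001,0,0,37,0],[-0.003,-0.028,0.001,0,0,43,0],[-0.002,-0.032,0.001,0,0,49,0]],
])

```text
t: 15.05
eef_pos: [0.502, -0.3829, 0.0855]
ee_rot: [3.139, 0.005, -1.133]
force: [-1.3, -0.1, -1.0]
width: 0.0003
```

```bash
python3 - <<'E'
from h import *
arc(137,89,8,z=.0845)
E
```

```text
t 15.05 fix [-0.0378  0.0106] z 0.0855 yawf 316.4 rp [179.8   0.3] F [-1.3 -0.1 -1. ] M [-0.26  0.47 -0.03] w 0.0003 q [-0.34  0.43 -0.28 -0.   -0.86  0.78]
[-0.001, -0.004, 0.001, 0, 0, 5, 0],
[-0.002, -0.007, 0.001, 0, 0, 11, 0],
[-0.003, -0.011, 0.001, 0, 0, 17, 0],
[-0.004, -0.015, 0.001, 0, 0, 23, 0],
[-0.004, -0.019, 0.001, 0, 0, 29, 0],
[-0.004, -0.023, 0.001, 0, 0, 35, 0],
[-0.003, -0.027, 0.001, 0, 0, 41, 0],
[-0.002, -0.031, 0.001, 0, 0, 47, 0],
```

jog_arm([
  [[-0.001,-0.004,0.001,0,0,5,0],[-0.002,-0.007,0.001,0,0,11,0],[-0.003,-0.011,0.001,0,0,17,0],[-0.004,-0.015,0.001,0,0,23,0],[-0.004,-0.019,0.001,0,0,29,0],[-0.004,-0.023,0.001,0,0,35,0],[-0.003,-0.027,0.001,0,0,41,0],[-0.002,-0.031,0.001,0,0,47,0]],
])

```text
t: 15.85
eef_pos: [0.5289, -0.3673, 0.0848]
ee_rot: [3.136, 0.001, -1.958]
force: [-0.9, 0.5, -0.7]
width: 0.0006
```

```bash
python3 - <<'E'
from h import *
arc(89,40,8,z=.084)
E
```

```text
t 15.85 fix [-0.0183  0.035 ] z 0.0848 yawf 269.1 rp [1.797e+02 1.000e-01] F [-0.9  0.5 -0.7] M [0.38 0.39 0.01] w 0.0006 q [-0.31  0.45 -0.25 -0.   -0.88 -0.08]
[-0.001, -0.005, 0.001, 0, 0, 6, 0],
[-0.002, -0.009, 0.001, 0, 0, 12, 0],
[-0.003, -0.013, 0.001, 0, 0, 18, 0],
[-0.004, -0.017, 0.001, 0, 0, 25, 0],
[-0.004, -0.021, 0.001, 0, 0, 31, 0],
[-0.003, -0.025, 0.001, 0, 0, 37, 0],
[-0.003, -0.029, 0.001, 0, 0, 43, 0],
[-0.001, -0.033, 0.001, 0, 0, 49, 0],
```

jog_arm([
  [[-0.001,-0.005,0.001,0,0,6,0],[-0.002,-0.009,0.001,0,0,12,0],[-0.003,-0.013,0.001,0,0,18,0],[-0.004,-0.017,0.001,0,0,25,0],[-0.004,-0.021,0.001,0,0,31,0],[-0.003,-0.025,0.001,0,0,37,0],[-0.003,-0.029,0.001,0,0,43,0],[-0.001,-0.033,0.001,0,0,49,0]],
])

```text
t: 16.65
eef_pos: [0.5599, -0.3779, 0.0838]
ee_rot: [3.136, -0.003, -2.818]
force: [0.1, 2.2, -0.8]
width: 0.0006
```

jog_arm([
  [[0,0.008,0,0,0,0,0],[-0.002,0.014,-0.01,0,0,0,0],[-0.002,0.014,-0.035,0,0,0,0],[-0.002,0.014,-0.05,0,0,-8.5,0],[-0.002,0.014,-0.05,0,0,-17,0],[-0.002,0.014,-0.05,0,0,-25.5,0],[-0.002,0.014,-0.05,0,0,-34,0],[-0.002,0.014,-0.05,0,0,-42.5,0]],
])

```text
t: 17.45
eef_pos: [0.5576, -0.3635, 0.1354]
ee_rot: [3.137, 0.001, -2.067]
force: [-0.1, -0.1, 0.8]
width: 0.0006
```

jog_arm([
  [[0,0,0,0,0,-8.5,0],[0,0,0,0,0,-17,0],[0,0,0,0,0,-25.5,0],[0,0,0,0,0,-34,0],[0,0,0,0,0,-42.5,0],[0,0,0,0,0,-51,0],[0,0,0,0,0,-59.5,0],[0,0,0,0,0,-68,0]],
])

```text
t: 18.25
eef_pos: [0.5576, -0.3628, 0.1368]
ee_rot: [-3.142, 0.004, -0.871]
force: [0.1, 0.4, 0.1]
width: 0.0004
```

```bash
python3 - <<'E'
from h import *
s=st(); print(peg(217,.034,.035,.125))
f=grab("side","side13.png"); cv2.imwrite("pics/crop16.png",cv2.resize(f[170:270,250:370],None,fx=6,fy=6,interpolation=cv2.INTER_CUBIC))
E
```

```text
t 18.25 fix [0.0068 0.0495] z 0.1368 yawf 331.4 rp [-180.     0.2] F [0.1 0.4 0.1] M [-0.07  0.19 -0.  ] w 0.0004 q [-0.29  0.43 -0.15 -0.   -1.    0.99]
[ 3.56e-02  9.22e-02  1.16e-02 -1.00e-01  2.00e-01 -6.56e+01]
```

View pics/crop16.png

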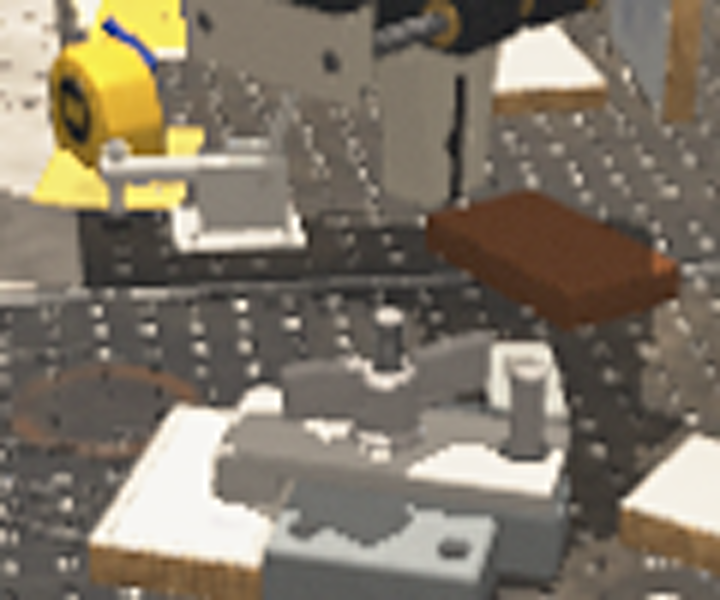

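Stroke 2 worked: the wings are again near 35°/215°, with the nut lower and the left tip at (283,370). About 1.7 rad remain, to wing φ≈114°. I start stroke 3.

jog_arm([
  [[0.01,0.02,0,0,0,-8.5,0],[0.02,0.04,0,0,0,-17,0],[0.03,0.07,0,0,0,-25.5,0],[0.036,0.092,0.005,0,0,-34,0],[0.036,0.092,0.012,0,0,-42.5,0],[0.036,0.092,0.012,0,0,-51,0],[0.036,0.092,0.012,0,0,-59.5,0],[0.036,0.092,0.012,0,0,-66,0]],
])

```text
t: 19.1
eef_pos: [0.5113, -0.4496, 0.1256]
ee_rot: [-3.139, 0.001, 0.295]
force: [0.6, -0.5, 0.6]
width: 0.0001
```

jog_arm([
  [[0,0.002,0.01,0,0,0,0],[0,0.002,0.022,0,0,0,0],[0,0.002,0.034,0,0,0,0],[0,0.002,0.041,0,0,0,0],[0,0.002,0.041,0,0,0,0]],
])

```text
t: 19.6
eef_pos: [0.5108, -0.4509, 0.0825]
ee_rot: [-3.137, 0.003, 0.294]
force: [-0.1, -1.2, 0.1]
width: 0.0003
```

```bash
python3 - <<'E'
from h import *
arc(217,175,8,off=.018,z=.083)
E
```

```text
t 19.6 fix [-0.0048 -0.0495] z 0.0825 yawf 38.2 rp [-179.7    0.2] F [-0.1 -1.2  0.1] M [-0.15  0.13  0.02] w 0.0003 q [-0.44  0.51 -0.16 -0.   -0.91  2.3 ]
[-0.001, -0.022, -0.000, 0, 0, 6, 0],
[-0.003, -0.025, -0.000, 0, 0, 12, 0],
[-0.003, -0.029, -0.000, 0, 0, 17, 0],
[-0.004, -0.032, -0.000, 0, 0, 22, 0],
[-0.004, -0.036, -0.000, 0, 0, 27, 0],
[-0.004, -0.039, -0.000, 0, 0, 33, 0],
[-0.004, -0.043, -0.000, 0, 0, 38, 0],
[-0.003, -0.046, -0.000, 0, 0, 43, 0],
```

jog_arm([
  [[0,-0.007,0,0,0,0,0],[0,-0.014,0,0,0,2,0],[-0.001,-0.022,0,0,0,6,0],[-0.003,-0.025,0,0,0,12,0],[-0.003,-0.029,0,0,0,17,0],[-0.004,-0.032,0,0,0,22,0],[-0.004,-0.036,0,0,0,27,0],[-0.004,-0.039,0,0,0,33,0]],
])

```text
t: 20.4
eef_pos: [0.4954, -0.4144, 0.0832]
ee_rot: [-3.139, 0.005, -0.286]
force: [-1.0, -1.8, -0.5]
width: 0.0004
```

```bash
python3 - <<'E'
from h import *
arc(185,137,8,z=.082)
E
```

```text
t 20.4 fix [-0.0324 -0.0211] z 0.0832 yawf 4.9 rp [-179.9    0.3] F [-1.  -1.8 -0.5] M [-0.62  0.61 -0.02] w 0.0004 q [-0.4   0.46 -0.25 -0.   -0.87  1.68]
[-0.002, -0.004, 0.001, 0, 0, 6, 0],
[-0.003, -0.008, 0.001, 0, 0, 12, 0],
[-0.004, -0.012, 0.001, 0, 0, 18, 0],
[-0.004, -0.016, 0.001, 0, 0, 24, 0],
[-0.004, -0.020, 0.001, 0, 0, 30, 0],
[-0.004, -0.024, 0.001, 0, 0, 36, 0],
[-0.003, -0.028, 0.001, 0, 0, 42, 0],
[-0.002, -0.031, 0.001, 0, 0, 48, 0],
```

jog_arm([
  [[-0.002,-0.004,0.001,0,0,6,0],[-0.003,-0.008,0.001,0,0,12,0],[-0.004,-0.012,0.001,0,0,18,0],[-0.004,-0.016,0.001,0,0,24,0],[-0.004,-0.02,0.001,0,0,30,0],[-0.004,-0.024,0.001,0,0,36,0],[-0.003,-0.028,0.001,0,0,42,0],[-0.002,-0.031,0.001,0,0,48,0]],
])

```text
t: 21.2
eef_pos: [0.5017, -0.3834, 0.0825]
ee_rot: [3.139, 0.006, -1.129]
force: [-1.9, 0.3, 0.2]
width: 0.0003
```

```bash
python3 - <<'E'
from h import *
arc(137,113,8,z=.0815)
f=grab("side","side14.png"); cv2.imwrite("pics/crop17.png",cv2.resize(f[170:270,250:370],None,fx=6,fy=6,interpolation=cv2.INTER_CUBIC))
E
```

```text
t 21.2 fix [-0.0378  0.01  ] z 0.0825 yawf 316.6 rp [179.8   0.3] F [-1.9  0.3  0.2] M [0.18 0.67 0.04] w 0.0003 q [-0.35  0.44 -0.28 -0.   -0.86  0.79]
[-0.000, -0.002, 0.001, 0, 0, 3, 0],
[-0.001, -0.004, 0.001, 0, 0, 6, 0],
[-0.002, -0.006, 0.001, 0, 0, 9, 0],
[-0.003, -0.008, 0.001, 0, 0, 12, 0],
[-0.003, -0.010, 0.001, 0, 0, 15, 0],
[-0.004, -0.012, 0.001, 0, 0, 18, 0],
[-0.004, -0.014, 0.001, 0, 0, 21, 0],
[-0.004, -0.016, 0.001, 0, 0, 24, 0],
```

View pics/crop17.png

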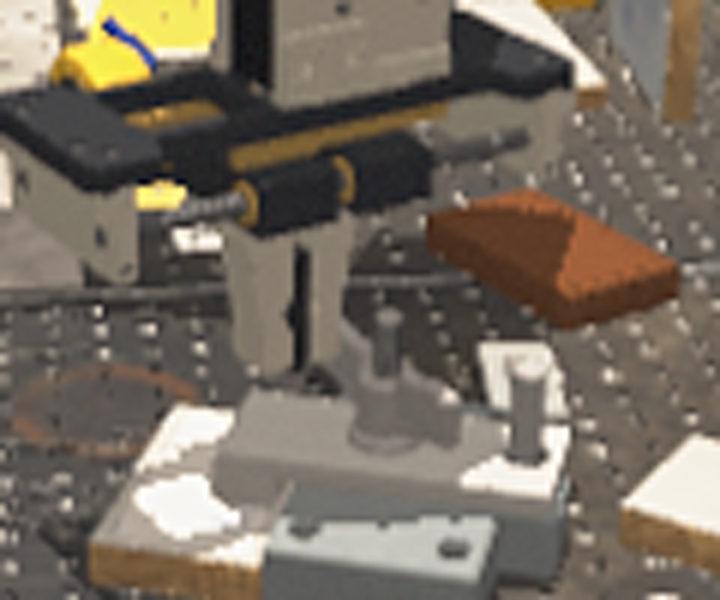

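The wing stands near φ≈135°, pushed from behind, at crop (340,345). I go on slowly and watch the force.

jog_arm([
  [[0,-0.002,0.001,0,0,3,0],[-0.001,-0.004,0.001,0,0,6,0],[-0.002,-0.006,0.001,0,0,9,0],[-0.003,-0.008,0.001,0,0,12,0],[-0.003,-0.01,0.001,0,0,15,0],[-0.003,-0.01,0.001,0,0,15,0]],
])

```text
t: 21.85
eef_pos: [0.5096, -0.3759, 0.0818]
ee_rot: [3.138, 0.005, -1.395]
force: [-1.0, 0.2, 0.5]
width: 0.0006
```

```bash
python3 - <<'E'
from h import *
arc(122,106,8,z=.0815)
E
```

```text
t 21.85 fix [-0.0332  0.0199] z 0.0818 yawf 301.3 rp [179.8   0.3] F [-1.   0.2  0.5] M [0.22 0.52 0.03] w 0.0006 q [-0.33  0.44 -0.28 -0.   -0.86  0.51]
[-0.000, -0.001, 0.000, 0, 0, 1, 0],
[-0.001, -0.002, 0.000, 0, 0, 3, 0],
[-0.001, -0.003, 0.000, 0, 0, 5, 0],
[-0.002, -0.004, 0.000, 0, 0, 7, 0],
[-0.002, -0.006, 0.000, 0, 0, 9, 0],
[-0.003, -0.007, 0.000, 0, 0, 11, 0],
[-0.003, -0.008, 0.000, 0, 0, 13, 0],
[-0.003, -0.010, 0.000, 0, 0, 15, 0],
```

jog_arm([
  [[0,-0.001,0,0,0,1,0],[-0.001,-0.002,0,0,0,3,0],[-0.001,-0.003,0,0,0,5,0],[-0.002,-0.004,0,0,0,7,0],[-0.002,-0.006,0,0,0,9,0],[-0.002,-0.006,0,0,0,9,0]],
])

```text
t: 22.45
eef_pos: [0.5135, -0.3727, 0.0818]
ee_rot: [3.134, 0.005, -1.553]
force: [-5.0, 1.1, 3.7]
width: 0.0004
```

```bash
python3 - <<'E'
from h import *
arc(113,98,8,z=.0815)
E
```

```text
t 22.45 fix [-0.0307  0.0243] z 0.0818 yawf 292.3 rp [179.6   0.3] F [-5.   1.1  3.7] M [0.25 2.15 0.08] w 0.0004 q [-0.32  0.44 -0.27 -0.   -0.86  0.34]
[-0.000, -0.002, 0.000, 0, 0, 1, 0],
[-0.001, -0.003, 0.000, 0, 0, 3, 0],
[-0.001, -0.004, 0.000, 0, 0, 5, 0],
[-0.002, -0.005, 0.000, 0, 0, 7, 0],
[-0.002, -0.006, 0.000, 0, 0, 9, 0],
[-0.003, -0.008, 0.000, 0, 0, 11, 0],
[-0.003, -0.009, 0.000, 0, 0, 12, 0],
[-0.003, -0.010, 0.000, 0, 0, 14, 0],
```

jog_arm([
  [[0,-0.002,0,0,0,1,0],[-0.001,-0.003,0,0,0,2,0],[-0.001,-0.005,0,0,0,3,0],[-0.001,-0.005,0,0,0,3,0],[-0.001,-0.005,0,0,0,3,0]],
])

```text
t: 22.95
eef_pos: [0.5139, -0.3717, 0.0817]
ee_rot: [3.126, 0.006, -1.605]
force: [-15.8, -2.0, 9.4]
width: 0.0004
```

```bash
python3 - <<'E'
from h import *
st()
f=grab("side","side15.png"); cv2.imwrite("pics/crop18.png",cv2.resize(f[170:270,250:370],None,fx=6,fy=6,interpolation=cv2.INTER_CUBIC))
E
```

```text
t 22.95 fix [-0.0308  0.0254] z 0.0817 yawf 289.4 rp [179.1   0.3] F [-15.8  -2.    9.4] M [-0.48  5.39  0.05] w 0.0004 q [-0.32  0.45 -0.27 -0.   -0.87  0.29]
```

View pics/crop18.png

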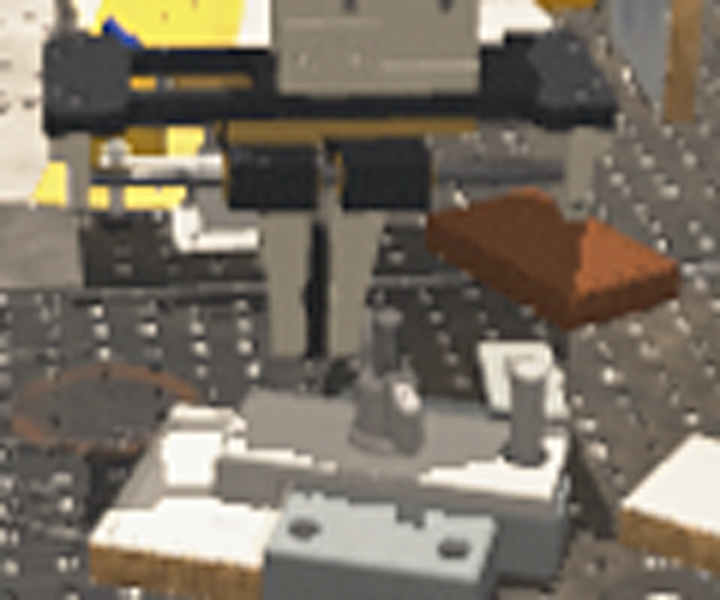

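16 N with almost no motion means the nut is on its hard stop. I back off, lift away and look.

jog_arm([
  [[0,0.006,0,0,0,0,0],[0,0.014,0,0,0,0,0],[0,0.02,-0.01,0,0,0,0],[0,0.02,-0.04,0,0,0,0],[0,0.02,-0.08,0,0,0,0],[0,0.06,-0.11,0,0,0,0],[0,0.11,-0.11,0,0,0,0],[0,0.14,-0.11,0,0,0,0]],
])

```text
t: 23.8
eef_pos: [0.3738, -0.3673, 0.1959]
ee_rot: [3.129, 0.005, -1.604]
force: [0.1, -0.2, 0.1]
width: 0.0007
```

jog_arm([
  [[0,0.04,-0.02,0,0,0,0],[0,0.04,-0.04,0,0,0,0],[0,0.04,-0.04,0,0,0,0]],
])

```text
t: 24.1
eef_pos: [0.3349, -0.3672, 0.2407]
ee_rot: [3.136, 0.001, -1.604]
force: [0.7, -0.7, 0.1]
width: 0.0001
```

```bash
python3 - <<'E'
from h import *
st()
f=grab("top","top16.png"); cv2.imwrite("pics/crop19.png",cv2.resize(f[110:260,220:385],None,fx=4,fy=4,interpolation=cv2.INTER_CUBIC))
f=grab("side","side16.png"); cv2.imwrite("pics/crop20.png",cv2.resize(f[190:310,235:390],None,fx=5,fy=5,interpolation=cv2.INTER_CUBIC))
E
```

```text
t 24.1 fix [-0.1991 -0.0354] z 0.2407 yawf 289.4 rp [179.7   0. ] F [ 0.7 -0.7  0.1] M [ 0.01 -0.02  0.01] w 0.0001 q [-0.43  0.07 -0.38  0.   -1.12  0.4 ]
```

View pics/crop19.png

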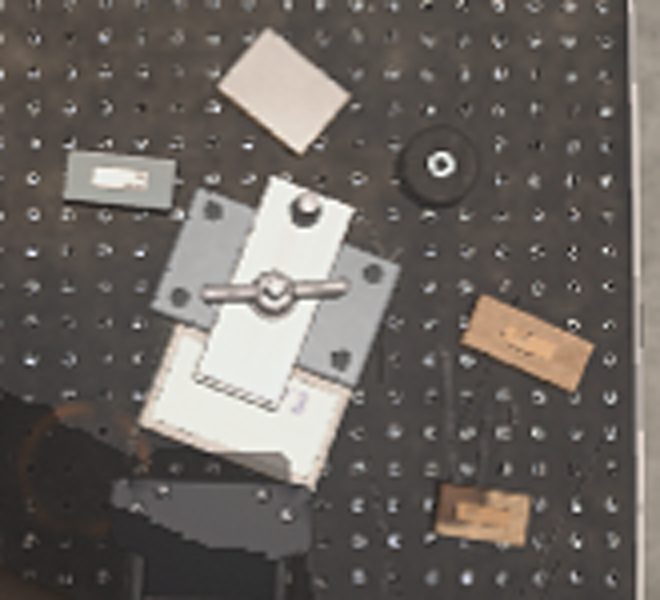

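View pics/crop20.png

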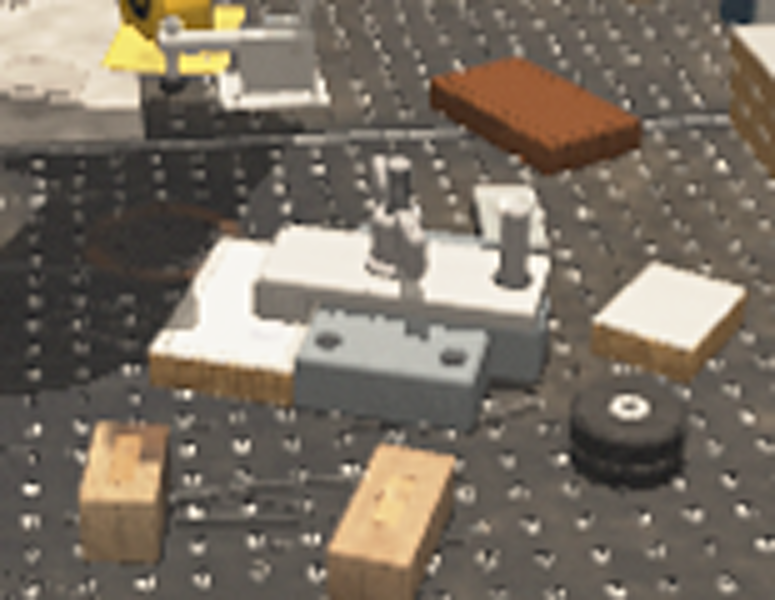

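```bash
python3 - <<'E'
from h import *
q=lambda a:np.array(a)/4+np.array([220,110])
P=plane("top",q([[137,426],[312,491]]),.018); print([w2f(p).round(4) for p in P])
W=plane("top",q([[205,297],[347,287]]),.074); F=[w2f(p) for p in W]; a=np.degrees(np.arctan2(*(F[1]-F[0])[::-1])); print(F,a,np.radians(90-a+360))
E
```

```text
[array([-0.0934,  0.0433]), array([-0.0916, -0.0611])]
[array([-0.01781969,  0.03232933]), array([ 0.01468177, -0.03595206])] -64.54588154814007 8.980519785591783
```

The nut measures about 8.98 rad. The board's near edge is at −92.5 mm, so its centre is about −61.5 mm, and it is square to about 0.02 rad. The bystanders are where they were, and the arm is clear. I hand in.

```bash
python3 -c "
from station import arm
print(arm.job_done())"
```

```text
the job is handed in; nothing more can be done
None
```

The offcut is clamped against the fence, and I handed the job in at about 24 s of the 72 s allowed. No verdict was reported.

**What I did:** I pushed the pale offcut under the raised foot with the two spread fingertips until it seated on the fence, with about 11–15 N of reaction. I then closed the fingers and ran the nut down in three clockwise strokes on the wings' push faces. It stopped dead at about 16 N. I pinched and lifted nothing.

**Last checks, from the top and side pictures:**
- **Board:** its centre is about 61.5 mm in front of the stud axis, so it lies against the fence within about 1 mm, and it is about 0.02 rad off square.
- **Wing nut:** it stands at about 8.98 rad, against the end stop at 9.0.
- **Foot:** it looks seated on the board, but the pressing force could not be measured directly. I infer it from the hard stop and the nut angle.
- **Surroundings:** by eye, the bystanders stand where they were, and the arm is clear with about zero force.

None of the checks failed. The one mismatch on the way was finger thickness: the closed fingertips are thinner than I assumed, so the first contact came later than planned.

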